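# Clear the level off the enclosure and put its cover on

## Task

Close the grey enclosure. First take the spirit level that lies across its open mouth and lay it in the blue tool tray; then fetch the cover by its red handle from the sloping blue stand and set it on the enclosure, fully home and flush all round. Set both things down without dropping them, and leave the bottle, the battery pack and the cable gland where they are.

Things in the scene. Friction and masses are not known exactly. Their poses are not given: they have to be found in the camera images.
- enclosure: Light grey open-topped metal enclosure, fixed to the bench: 110 mm along its x, 180 mm along its y, 60 mm high, walls 6 mm, mouth 98 x 168 mm. Origin: centre of its underside, on the bench; z up; yaw within 20 degrees of the world's. When closed, the cover's origin lies 60 mm above this origin, axes parallel (either way round).
- level: Spirit level, loose yellow bar with black ends, green vials: 200 mm along its x, 24 mm wide (y), 45 mm high (z), about 0.25 kg, balanced at its middle. Origin: centre of its underside. Starts upright across the enclosure's mouth, underside on the rim 60 mm above the bench, its x within 20 degrees of the enclosure's x. Grip across the 24 mm width from above.
- level_mid (a point): Centre of the level, 22.5 mm above its underside.
- tray: Open blue steel tool tray, fixed to the bench, left or right of the enclosure (side changes): 260 mm along its x, 140 mm along its y, 35 mm high, walls and floor 5 mm, inside 250 x 130 mm. Origin: centre of its underside; z up. The level goes on its floor, length along the tray's length, on its underside or on a side.
- stand: Blue sloping stand, fixed to the bench, on the other side from the tray. Its face, 140 mm up the slope, 230 mm wide (y), climbs at 28 degrees towards its +x: it looks up and towards the robot. The face's low edge is 55 mm in front (-x) of the origin and 30 mm above the bench; a ledge 12 mm high there holds the cover. Top about 96 mm. Origin: on the bench under the middle.
- cover: Loose enclosure cover, 0.32 kg, balanced. Grey plate 110 (x) x 180 (y) x 5 mm; black plug 90 x 160 x 8 mm centred under it enters the mouth with 4 mm play each side. Origin: centre of the plate's underside; z: plate's normal, away from the plug. Starts leaning on the stand, x up the slope, z tilted 28 degrees from vertical to the stand's -x. Same after a half turn about z.
- cover_handle (a point): Centre of the cover's red grip bar, 37 mm from the cover's origin along its z. Bar along the cover's y, 110 mm long, section 16 x 16 mm (29 to 45 mm above the origin), 24 mm free under it; black legs 14 mm wide, 48 mm either side of the middle. Pinch its long flat sides (closing along the cover's x), tool along the plate's normal.
- bottle: Clear plastic bottle with red cap, 70 mm diameter, 200 mm high, loose bystander. Origin: centre of its underside.
- battery: Red and black power-tool battery pack, 75 x 120 x 65 mm high, loose bystander. Origin: centre of its underside.
- gland: Large steel cable gland standing upright, 38 mm diameter, 60 mm high, loose bystander. Origin: centre of its underside.

How it is judged:
By the outcome, as a careful person would: the job done as asked, in the order asked, and still so for the second after the job is handed in, with the robot touching nothing.
It also fails if it takes over 64 s, if anything falls off the work surface, if the arm or the gripper's body presses on something with over 40 N, if the wrist force passes 120 N, or if a joint passes its speed limit or range.

## Robot

A 6-joint arm with a two-finger parallel gripper is mounted at the origin on the work surface. World frame = base frame: x ahead of the robot, y to its left, z up, the work surface at z = 0. Lengths are in m, angles in rad, forces in N, time in s.
With the tool pointing down it reaches from about 0.35 to 0.875 m from the base axis. Payload 4.2 kg.
Tool frame: the origin (TCP) lies at the very end of the fingers, on their centre line; the grasp point (between the pads) lies 19 mm behind it; z points along the fingers, y is the line along which they close (so a half turn about z gives the same grasp; the last joint's range is limited). The gripper opens to 85 mm and grips with 20 to 120 N. Pads are 22 mm wide; open, the fingers measure 114 mm over their backs; the gripper's body (76 mm by 85 mm) begins 54 mm behind the grasp point. The pads swing forward as they close: fully open they stand 13 mm farther back than shut.
Start: joints at [-1.07, 0.385, 0.008, 0, -1.194, -0.259], TCP at [0.15, -0.607, 0.231] pointing down, gripper open.
Joint ranges: [-3.14, 3.14], [-1.21, 2.06], [-1.07, 1.41], [-3.16, 2.05], [-2.99, -0.16], [-3.1, 3.1]. Speed limits (rad/s): [2.79, 2.79, 3.14, 3.14, 3.14, 3.14].

## Interface

Orientations are given as a unit quaternion [x, y, z, w].
In Python, from bench import read_state, snapshot, finish_job gives the robot as it stands.
- The arm moves only by the tool play_rows, never from a script. Its argument "deltas" is a list of rows, each a list of 5 numbers: the opening, from 0 (shut) to 1 (fully open), then the shift along the tool's x, y, z scaled (see below), then the turn about the tool's z scaled (see below). A call has 1 to 12 rows; each row shifts and turns the commanded pose from where the row before left it, along the tool's axes as they then stand; what a row does not reach is not made up. The controller multiplies each number of a shift by 100 mm and each number of a turn by 180 degrees. A row lasts 1/12 s, in which the tool goes at most 41.7 mm and 7.16 degrees, less where a joint would pass 70% of its speed; a pose out of reach is approached as far as the arm can. A call with a number of a shift or a turn outside -1 to 1 is refused whole. A call with a gripper value outside its range is refused whole. The fingers move at their own pace and stop on an object; the grip force is fixed at half the most. Time passes only in rows, so rows that do not move let the fingers close. It gives the time, the measured TCP pose, the force, the opening and the grip force at its end, in the units of the state.
- read_state(): the state, without advancing time (a new reading comes with each control period).
- snapshot(name): name is "side" or "top"; returns a dict with "pixels" (420x560x3 uint8, red, green, blue), "range_z" (420x560 float32, m along the optical axis (not along the pixel's ray), 0 where there is no reading), "fx", "fy", "cx", "cy" (pixels), "dist_coeffs" ([k1, k2, p1, p2, k3] as OpenCV has them; the pictures are not rectified), "eye" and "attitude" of the camera in the world. Camera axes: x right, y down, z forward; pixel columns grow to the right and rows downward; lengths in m; the calibration is good to about 2 mm. A picture is of the moment at which its call begins.
- finish_job(): hands the job in; it is judged then, once.
The state is a dict: "time_s": time; "qpos": joint angles; "qd": joint speeds; "joint_torque": joint torques, N m; "tool_pos": TCP position; "tool_rot": TCP orientation; "ft_force": force on the tool from outside, world axes, zero at the start; "moment": the same for the moment, N m; "width": finger opening in m; "grip_force": force on a finger pad.
Only numpy, scipy, OpenCV 4.12 (cv2) and the standard library are available. Lean on these libraries where they do the work, as an engineer would, in place of code of your own. Each camera call takes 0.05 s, during which the arm holds its last target. There are 200 camera calls.

## Working session

There is one attempt and no reset: what is moved stays moved. The work goes in short steps, Python scripts to look and compute and a tool call to move; the robot and the scene stay as the last step left them, time stands still between calls to the robot, and variables do not carry over. Pictures are saved under pics/ and viewed, at most 10 in all, crops included, and the job is handed in when it is done.

Besides the shell and the picture viewer there is one more tool, called after "Emit:" as name(argument=value, ...) on one line, values as JSON. play_rows: Moves the arm, as the interface text tells. Its arguments: {"type":"object","properties":{"deltas":{"type":"array"}},"required":["deltas"]}

```bash
mkdir -p pics; ls; cat > h.py <<'E'
import numpy as np,cv2
from scipy.spatial.transform import Rotation as R
from bench import read_state,snapshot,finish_job
def save(s,name,crop=None,sc=1):
    im=s["pixels"][:,:,::-1]
    if crop: im=im[crop[1]:crop[3],crop[0]:crop[2]]
    cv2.imwrite("pics/"+name,cv2.resize(im,None,fx=sc,fy=sc,interpolation=cv2.INTER_CUBIC))
def att(s):
    a=np.array(s["attitude"],float)
    return a if a.shape==(3,3) else R.from_quat(a).as_matrix()
def cloud(s):
    K=np.array([[s["fx"],0,s["cx"]],[0,s["fy"],s["cy"]],[0,0,1.]])
    h,w=s["range_z"].shape
    u,v=np.meshgrid(np.arange(w),np.arange(h))
    p=cv2.undistortPoints(np.stack([u,v],-1).reshape(-1,1,2).astype(np.float64),K,np.array(s["dist_coeffs"],float)).reshape(h,w,2)
    z=s["range_z"].astype(float)[...,None]
    P=np.concatenate([p*z,z],-1)@att(s).T+np.array(s["eye"])
    P[z[...,0]==0]=np.nan
    return P
E
python3 - <<'E'
from h import *
st=read_state(); print(st)
for n in("top","side"):
    s=snapshot(n); save(s,n+"0.png",sc=1.4); np.save(n+"0.npy",s,allow_pickle=True)
    print(n,s["eye"],s["attitude"],s["fx"],s["dist_coeffs"])
E
```

```text
pics
{'time_s': 0.0, 'qpos': array([-1.07035553e+00,  3.85538748e-01,  6.61883920e-03, -5.22539113e-04,
       -1.19397752e+00, -2.58590381e-01]), 'qd': array([-0.0007933 ,  0.00111476,  0.00031953, -0.00135296,  0.00081513,
       -0.00151702]), 'joint_torque': array([ 1.13424397e-05, -3.92294419e+01,  1.88394284e+01,  4.18610215e+00,
       -4.61503441e-03,  4.00130062e-06]), 'tool_pos': array([ 0.14956581, -0.60623716,  0.2302261 ]), 'tool_rot': array([-1.20534949e-01,  9.92708499e-01,  1.06576372e-03, -1.63640323e-04]), 'ft_force': array([-0.51978912, -0.30679285, -0.82652273]), 'moment': array([-0.0290803 , -0.01273296,  0.02903425]), 'grip_force': 0.0, 'width': 0.08524865563079707}
top [ 0.35395002 -0.00307976  1.35602484] [-0.69294911  0.7121194  -0.07986015  0.07956041] 494.48894852763664 [-0.01656903  0.          0.          0.          0.        ]
side [0.38201488 0.84565173 0.74509252] [-0.13595431  0.88226236 -0.44700461  0.05758848] 515.9358329051554 [0.01169866 0.         0.         0.         0.        ]
```

View pics/top0.png

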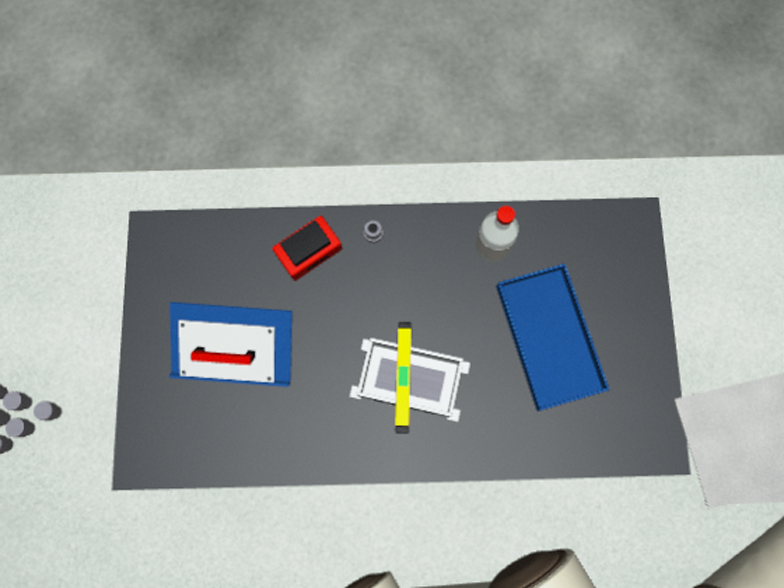

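View pics/side0.png

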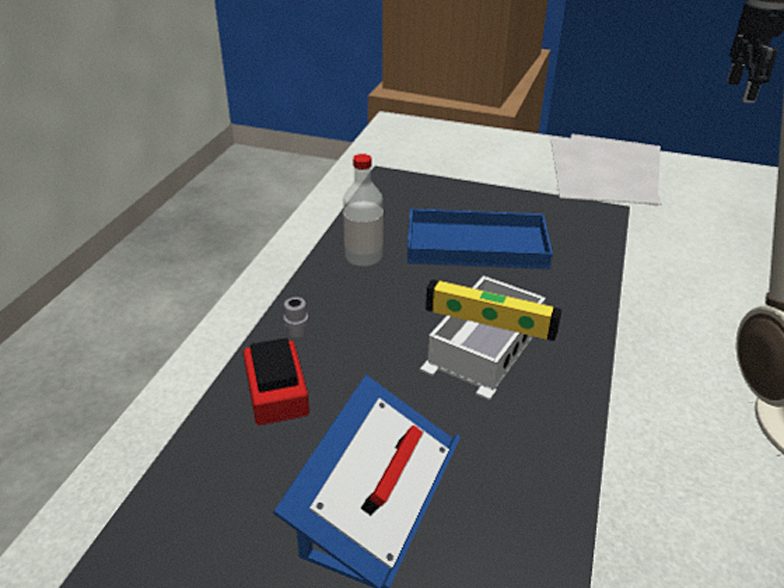

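The top view, in displayed pixels (scale 1.4), shows the level across the enclosure at about (403,376). The tray is on the right at (552,337) and the stand with the cover and red handle is on the left at (225,352). The battery, gland and bottle are farther out. The tool can't tilt, so I'll pinch the tilted bar from vertical and let the pads level it as it lifts.

```bash
cat > seg.py <<'E'
from h import *
def rect(Q,name):
    Q=Q[~np.isnan(Q).any(1)]
    r=cv2.minAreaRect(Q[:,:2].astype(np.float32)*1000)
    c,(w,h),a=r
    if w<h: w,h,a=h,w,a+90
    print(name,len(Q),"c",np.round(c,1),"L%.1f W%.1f long-axis yaw %.1f"%(w,h,(a+90)%180-90),"z pct",np.round(np.percentile(Q[:,2]*1000,[2,50,98]),1))
    return r
def masks(s):
    p=s["pixels"].astype(int); r,g,b=p[...,0],p[...,1],p[...,2]
    return dict(yellow=(r>150)&(g>150)&(b<90),red=(r>120)&(g<60)&(b<60),blue=(b>80)&(r<70)&(b>g+30),white=(r>150)&(g>150)&(b>150),)
E
python3 - <<'E'
from seg import *
for n in("top","side"):
    s=np.load(n+"0.npy",allow_pickle=True).item(); P=cloud(s); m=masks(s); print("==",n)
    x,y,z=P[...,0],P[...,1],P[...,2]
    inb=(x>.2)&(x<.9)&(abs(y)<.8)
    rect(P[m["yellow"]&inb&(z>.095)],"level top yellow")
    rect(P[m["red"]&inb&(y>.15)&(z>.085)&(x<.6)],"handle")
    rect(P[m["blue"]&inb&(y<-.1)&(z>.028)],"tray rim")
    rect(P[inb&(y<.2)&(y>-.2)&(x<.65)&(z>.05)&(z<.066)&m["white"]],"encl rim")
    rect(P[m["white"]&inb&(y>.2)&(z>.03)&(x<.7)],"cover plate")
    rect(P[m["blue"]&inb&(y>.15)&(z>.015)],"stand")
    Q=P[m["white"]&inb&(y>.2)&(z>.03)&(x<.7)]; c=Q.mean(0); nn=np.linalg.svd(Q-c,full_matrices=False)[2][2]; nn*=np.sign(nn[2])
    print("plate c",c,"n",nn,"tilt",np.degrees(np.arccos(nn[2])),"az",np.degrees(np.arctan2(nn[1],nn[0])))
    Q=P[m["red"]&inb&(y>.15)&(z>.06)&(x<.55)];print("handle all",np.nanmin(Q,0),np.nanmax(Q,0))
    for lab,mm in(("battery",inb&(x>.55)&(z>.05)&m["red"]&(y>0)),("gland",inb&(x>.6)&(abs(y-.07)<.1)&(z>.045)&~m["red"]),("bottle",inb&(y<0)&(x>.55)&(z>.04)&~m["blue"])):
        Q=P[mm];print(lab,len(Q),np.nanpercentile(Q,[2,98],axis=0).round(3).tolist() if len(Q) else "")
E
```

```text
== top
level top yellow 516 c [490.6  -9.6] L172.9 W23.4 long-axis yaw -3.5 z pct [ 99.8 104.7 109.2]
handle 255 c [534.8 321.1] L107.2 W16.6 long-axis yaw 84.5 z pct [ 94.5 102.3 107.7]
tray rim 489 c [ 569.9 -301.2] L260.2 W142.6 long-axis yaw 14.4 z pct [29.4 34.6 40. ]
encl rim 419 c [494.7 -22.7] L179.9 W110.8 long-axis yaw 75.8 z pct [53.8 59.3 64.3]
cover plate 2390 c [519.3 484.6] L530.1 W140.1 long-axis yaw -79.4 z pct [40.7 70.  93.1]
stand 1868 c [563.5 314.4] L231.2 W137.5 long-axis yaw 84.3 z pct [30.7 81.6 96.6]
plate c [0.54659503 0.33681561 0.0674371 ] n [-0.40542479 -0.03080628  0.91360917] tilt 23.99102394051987 az -175.65471971914985
handle all [0.52215673 0.26776178 0.09096871] [0.54676539 0.37411526 0.11005376]
battery 14 [[0.716, 0.127, 0.05], [0.804, 0.217, 0.063]]
gland 409 [[0.737, 0.03, 0.048], [0.8, 0.17, 0.069]]
bottle 954 [[0.556, -0.226, 0.046], [0.779, -0.005, 0.202]]
== side
level top yellow 503 c [489.8  -7.8] L175.9 W28.2 long-axis yaw -3.4 z pct [ 99.9 102.7 105.4]
handle 542 c [531.9 324.9] L109.2 W17.0 long-axis yaw 84.4 z pct [ 97.3 101.5 105.3]
tray rim 337 c [ 567.7 -299.8] L259.0 W148.7 long-axis yaw 14.9 z pct [28.5 32.  35.1]
encl rim 319 c [492.7 -22.3] L185.5 W109.4 long-axis yaw 75.9 z pct [54.5 57.8 60.5]
cover plate 5317 c [550.8 317.6] L191.6 W103.3 long-axis yaw 84.3 z pct [41.3 69.9 91.2]
stand 4173 c [562.  316.5] L232.0 W137.8 long-axis yaw 84.1 z pct [31.1 79.8 94. ]
plate c [0.55050118 0.33296902 0.06693903] n [-0.46187097  0.04438814  0.88583571] tilt 27.645460331532313 az 174.51044471850673
handle all [0.51937059 0.27090954 0.09603812] [0.54506178 0.37974343 0.10635493]
battery 14 [[0.716, 0.133, 0.06], [0.756, 0.194, 0.063]]
gland 482 [[0.74, 0.033, 0.048], [0.8, 0.169, 0.065]]
bottle 1764 [[0.555, -0.203, 0.043], [0.785, -0.001, 0.197]]
```

The two views agree:

| Object | Centre (mm) | Yaw |
|---|---|---|
| Level | (490, -9) | -3.5° |
| Enclosure | (494, -22.5) | -14.2° |
| Tray | (569, -300) | 14.6° |
| Handle bar | about (534, 321, 97) | Bar at 84.4° |

The heights and sizes match the given values. I'm moving to the level.

Emit:
play_rows(deltas=[[1, 0, 0, 0, 0.032], [1, 0, 0, 0, 0.032], [1, 0, 0, 0, 0.032], [1, -0.152, 0.308, 0, 0], [1, -0.152, 0.308, 0, 0], [1, -0.152, 0.308, 0, 0], [1, -0.152, 0.308, 0, 0], [1, -0.152, 0.308, 0, 0], [1, -0.152, 0.308, 0, 0], [1, -0.152, 0.308, 0, 0], [1, -0.152, 0.308, 0, 0], [1, -0.152, 0.308, 0, 0]])

```text
time_s: 1.1
tool_pos: [0.303, -0.3366, 0.2311]
tool_rot: [0.03, 1.0, 0.0, -0.0]
ft_force: [0.9, -0.5, -0.3]
width: 0.0851
grip_force: 0.0
```

Emit:
play_rows(deltas=[[1, -0.152, 0.308, 0, 0], [1, -0.152, 0.308, 0, 0], [1, -0.152, 0.308, 0, 0], [1, -0.152, 0.308, 0, 0], [1, -0.152, 0.308, 0, 0], [1, -0.152, 0.308, 0, 0], [1, -0.152, 0.308, 0, 0], [1, -0.152, 0.308, 0, 0], [0.8, -0.152, 0.308, 0, 0], [0.8, -0.152, 0.308, 0, 0], [0.8, 0, 0, 0, 0], [0.8, 0, 0, 0, 0]])

```text
time_s: 2.1
tool_pos: [0.4732, -0.0385, 0.2307]
tool_rot: [0.029, 1.0, -0.0, -0.001]
ft_force: [-0.9, 0.0, 1.0]
width: 0.0683
grip_force: 0.0
```

```bash
cat >> h.py <<'E'
def plan(x,y,z,yaz):
    "shift in units (100mm) and turn (180deg) from the present pose; turn first"
    st=read_state(); M=R.from_quat(st["tool_rot"]).as_matrix(); p=st["tool_pos"]
    a=np.degrees(np.arctan2(M[1,1],M[0,1])); t=-((yaz-a+90)%180-90)
    print("t",st["time_s"],"pos",p.round(4),"yaz %.2f"%a,"tilt",M[:,2].round(3),"w",st["width"].__round__(4),"F",st["ft_force"].round(1),"q",st["qpos"].round(2))
    M2=M@R.from_euler("z",t,degrees=True).as_matrix(); d=np.array([x,y,z])-p
    print("turn %.4f"%(t/180),"shift after turn",(M2.T@d*10).round(3),"without",(M.T@d*10).round(3))
E
python3 -c "
from h import *
plan(.4905,-.009,.068,86.5)"
```

```text
t 2.1 pos [ 0.4732 -0.0385  0.2307] yaz 86.73 tilt [-0.001 -0.    -1.   ] w 0.0683 F [-0.9  0.   1. ] q [ 0.26  0.13 -0.35 -0.   -1.1  -1.89]
turn 0.0013 shift after turn [-0.157  0.305  1.626] without [-0.158  0.305  1.626]
```

Emit:
play_rows(deltas=[[0.8, -0.158, 0.305, 0, 0], [0.8, 0, 0, 0, 0], [0.8, 0, 0, 0.27, 0], [0.8, 0, 0, 0.27, 0], [0.8, 0, 0, 0.27, 0], [0.8, 0, 0, 0.27, 0], [0.8, 0, 0, 0.27, 0], [0.8, 0, 0, 0.27, 0], [0.8, 0, 0, 0, 0], [0.8, 0, 0, 0, 0]])

```text
time_s: 2.93
tool_pos: [0.4894, -0.0115, 0.0686]
tool_rot: [0.03, 1.0, -0.001, -0.002]
ft_force: [0.8, -0.2, 0.3]
width: 0.0687
grip_force: 0.0
```

Emit:
play_rows(deltas=[[0.4, 0, 0, 0, 0], [0.4, 0, 0, 0, 0], [0.2, 0, 0, 0, 0], [0.1, 0, 0, 0, 0], [0, 0, 0, 0, 0], [0, 0, 0, 0, 0], [0, 0, 0, 0, 0], [0, 0, 0, 0, 0], [0, 0, 0, 0, 0], [0, 0, 0, 0, 0]])

```text
time_s: 3.77
tool_pos: [0.4916, -0.0101, 0.071]
tool_rot: [0.029, 1.0, 0.0, 0.002]
ft_force: [-1.2, 0.7, 6.8]
width: 0.023
grip_force: 59.1
```

Emit:
play_rows(deltas=[[0, 0, 0, -0.1, 0], [0, 0, 0, -0.2, 0], [0, 0, 0, -0.25, 0], [0, 0, 0, -0.25, 0], [0, 0, 0, -0.2, 0], [0, 0, 0, 0, -0.033], [0, 0, 0, 0, -0.033], [0, 0, 0, 0, -0.033], [0, 0, 0, 0, 0], [0, 0, 0, 0, 0]])

```text
time_s: 4.6
tool_pos: [0.4899, -0.0105, 0.169]
tool_rot: [-0.124, 0.992, 0.0, -0.001]
ft_force: [0.4, -0.8, -2.2]
width: 0.0235
grip_force: 59.0
```

```bash
python3 -c "
from seg import *
plan(.569,-.3005,.16,104.6)
for n in('top','side'):
    s=snapshot(n);P=cloud(s);m=masks(s);x,y,z=P[...,0],P[...,1],P[...,2]
    inb=(x>.2)&(x<.9)&(abs(y)<.8)
    rect(P[m['yellow']&inb&(z>.12)],'level')
    rect(P[inb&(y<.2)&(y>-.2)&(x<.65)&(z>.05)&(z<.066)&m['white']],'encl rim')
"
```

```text
t 4.6 pos [ 0.4899 -0.0105  0.169 ] yaz 104.23 tilt [-0.001  0.    -1.   ] w 0.0235 F [ 0.4 -0.8 -2.2] q [ 0.31  0.22 -0.41 -0.   -0.95 -1.63]
turn -0.0021 shift after turn [-0.034 -3.006  0.089] without [-0.054 -3.006  0.089]
level 263 c [433.4 -25.5] L60.3 W23.4 long-axis yaw 14.3 z pct [197.8 203.1 208.2]
encl rim 219 c [493.6 -26.6] L171.6 W109.6 long-axis yaw 75.6 z pct [53.7 59.7 63.6]
level 478 c [481.6  11.2] L174.5 W72.4 long-axis yaw 15.5 z pct [198.4 200.7 202.9]
encl rim 431 c [492.6 -22.4] L184.9 W110.4 long-axis yaw 75.9 z pct [54.7 57.8 60.3]
```

Emit:
play_rows(deltas=[[0, 0, -0.15, 0, -0.002], [0, 0, -0.3, 0, 0], [0, 0, -0.33, 0, 0], [0, 0, -0.33, 0, 0], [0, 0, -0.33, 0, 0], [0, 0, -0.33, 0, 0], [0, 0, -0.33, 0, 0], [0, 0, -0.33, 0, 0], [0, 0, -0.3, 0, 0], [0, -0.03, -0.18, 0, 0], [0, 0, -0.09, 0, 0], [0, 0, 0, 0, 0]])

```text
time_s: 5.7
tool_pos: [0.5697, -0.3014, 0.1681]
tool_rot: [-0.127, 0.992, 0.0, -0.001]
ft_force: [-0.2, 0.1, -3.0]
width: 0.0231
grip_force: 59.6
```

Emit:
play_rows(deltas=[[0, 0, 0, 0.2, 0], [0, 0, 0, 0.3, 0], [0, 0, 0, 0.3, 0], [0, 0, 0, 0.25, 0], [0, 0, 0, 0.15, 0], [0, 0, 0, 0.1, 0], [0, 0, 0, 0, 0], [0, 0, 0, 0, 0]])

```text
time_s: 6.37
tool_pos: [0.57, -0.2992, 0.0397]
tool_rot: [-0.129, 0.992, -0.0, -0.0]
ft_force: [0.6, -0.5, -2.4]
width: 0.0233
grip_force: 59.4
```

```bash
python3 -c "
from seg import *
plan(.569,-.3005,.016,104.6)
for n in('top','side'):
    s=snapshot(n);P=cloud(s);m=masks(s);x,y,z=P[...,0],P[...,1],P[...,2]
    inb=(x>.2)&(x<.9)&(abs(y)<.8)
    rect(P[m['yellow']&inb&(z>.02)],'level')
save(s,'side1.png',(250,100,450,250),3)
"
```

```text
t 6.3667 pos [ 0.57   -0.2992  0.0397] yaz 104.81 tilt [-0. -0. -1.] w 0.0233 F [ 0.6 -0.5 -2.4] q [-0.23  0.6  -0.16  0.   -0.81 -1.08]
turn 0.0011 shift after turn [ 0.013 -0.01   0.237] without [ 0.013 -0.01   0.237]
level 232 c [ 537.5 -302.6] L116.5 W33.9 long-axis yaw 26.8 z pct [69.  73.8 78.2]
level 257 c [ 566.9 -297.5] L173.8 W32.2 long-axis yaw 15.5 z pct [69.3 71.7 74.8]
```

View pics/side1.png

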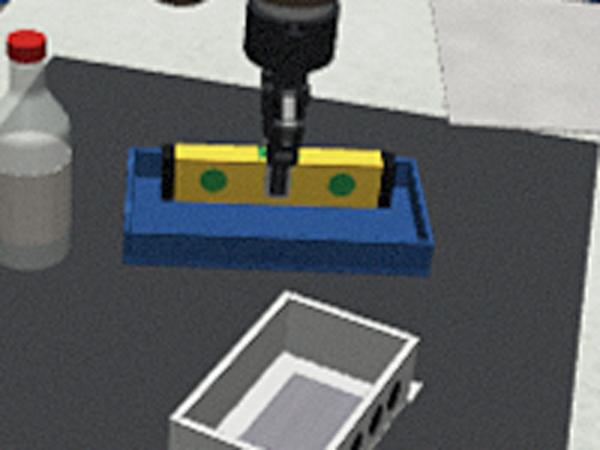

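The crop shows the level upright at (280,180), aligned with the tray walls and about 23 mm above the floor. I'm lowering it.

Emit:
play_rows(deltas=[[0, 0, 0, 0.1, 0], [0, 0, 0, 0.06, 0], [0, 0, 0, 0.03, 0], [0, 0, 0, 0.02, 0], [0, 0, 0, 0.01, 0], [0, 0, 0, 0.01, 0], [0, 0, 0, 0, 0], [0, 0, 0, 0, 0]])

```text
time_s: 7.13
tool_pos: [0.5699, -0.2999, 0.0165]
tool_rot: [-0.128, 0.992, -0.0, 0.0]
ft_force: [-0.2, 0.6, -3.0]
width: 0.0231
grip_force: 59.4
```

Not touching yet.

Emit:
play_rows(deltas=[[0, 0, 0, 0.01, 0], [0, 0, 0, 0.01, 0], [0, 0, 0, 0, 0], [0, 0, 0, 0, 0]])

```text
time_s: 7.47
tool_pos: [0.5701, -0.2999, 0.0161]
tool_rot: [-0.129, 0.992, -0.0, 0.001]
ft_force: [-1.9, 0.7, 5.5]
width: 0.0234
grip_force: 60.6
```

Emit:
play_rows(deltas=[[0.35, 0, 0, 0, 0], [0.4, 0, 0, 0, 0], [0.5, 0, 0, 0, 0], [0.6, 0, 0, 0, 0], [0.6, 0, 0, 0, 0], [0.6, 0, 0, -0.1, 0], [0.6, 0, 0, -0.25, 0], [0.6, 0, 0, -0.3, 0], [0.6, 0, 0, -0.35, 0], [0.6, 0, 0, -0.35, 0], [0.6, 0, 0, -0.35, 0], [0.6, 0, 0, 0, 0]])

```text
time_s: 8.47
tool_pos: [0.5737, -0.3018, 0.1945]
tool_rot: [-0.129, 0.992, -0.005, 0.007]
ft_force: [0.2, -0.1, 1.9]
width: 0.0513
grip_force: 0.0
```

```bash
python3 -c "
from seg import *
plan(.535,.321,.2,174.4)
for n in('top','side'):
    s=snapshot(n);P=cloud(s);m=masks(s);x,y,z=P[...,0],P[...,1],P[...,2]
    inb=(x>.2)&(x<.9)&(abs(y)<.8)
    rect(P[m['yellow']&inb&(z>.02)],'level')
    # cover plate: fit in its own plane
    k=m['white']&inb&(y>.18)&(y<.5)&(z>.035)&(x>.4)&(x<.65)
    Q=P[k]; c=np.median(Q,0); nn=R.from_euler('z',-5.6,degrees=True).apply([-np.sin(np.radians(28)),0,np.cos(np.radians(28))])
    Q=Q[abs((Q-c)@nn)<.008]; ex=R.from_euler('z',-5.6,degrees=True).apply([np.cos(np.radians(28)),0,np.sin(np.radians(28))]); ey=np.cross(nn,ex)
    uv=np.c_[(Q-c)@ex,(Q-c)@ey]*1000; r=cv2.minAreaRect(uv.astype(np.float32)); print('plate inplane',r)
    lo,hi=np.percentile(uv,[.3,99.7],axis=0); mid=(lo+hi)/2000; o=c+mid[0]*ex+mid[1]*ey; print(lo,hi,'plate top centre',o,'handle',o+nn*.032)
    H=P[m['red']&inb&(y>.2)&(z>.06)&(x<.6)]; w=(H-o)@nn; print('red heights',np.nanpercentile(w,[2,50,98])); T=H[w>.034]; a=(T-o)@ex;b=(T-o)@ey; print('top face x',np.nanpercentile(a,[1,50,99]),'y',np.nanpercentile(b,[1,50,99]))
"
```

```text
t 8.4667 pos [ 0.5737 -0.3018  0.1945] yaz 104.84 tilt [ 0.015 -0.007 -1.   ] w 0.0513 F [ 0.2 -0.1  1.9] q [-0.23  0.44  0.    0.   -1.11 -1.08]
turn -0.3864 shift after turn [-6.16   0.991 -0.106] without [-1.222  6.118 -0.106]
level 400 c [ 572.8 -294.4] L152.3 W133.1 long-axis yaw 59.7 z pct [ 44.5  50.3 249.6]
plate inplane ((-8.641189575195312, 2.5809326171875), (111.06903076171875, 179.9884796142578), 0.09289398789405823)
[-63.57554058 -86.9141914 ] [45.82948968 91.5317748 ] plate top centre [0.54971789 0.31971123 0.06738457] handle [0.5347665  0.32117723 0.09563889]
red heights [0.0275886  0.03905274 0.04463035]
top face x [-0.00552593  0.00172182  0.00842216] y [-0.05355796 -0.00056292  0.05143857]
level 279 c [ 567.4 -297.6] L175.5 W29.1 long-axis yaw 15.9 z pct [44.4 47.4 50.1]
plate inplane ((-6.7861480712890625, -16.15460205078125), (182.0013427734375, 109.50216674804688), 89.67842864990234)
[ -60.89836544 -105.31932425] [47.7738723  73.86045341] plate top centre [0.54806083 0.32271677 0.06684263] handle [0.53310943 0.32418277 0.09509695]
red heights [0.03231154 0.03904064 0.0416021 ]
top face x [-0.00629926  0.00091806  0.0076095 ] y [-0.05155491  0.00553536  0.05380971]
```

The level stands upright in the tray, with its top at 50 mm as it should be. Both views put the handle at about (534.5, 322.5, 96). I'm moving over to it.

Emit:
play_rows(deltas=[[0.6, -0.068, 0.34, 0, 0], [0.6, -0.068, 0.34, 0, 0], [0.6, -0.068, 0.34, 0, 0], [0.6, -0.068, 0.34, 0, 0], [0.6, -0.068, 0.34, 0, 0], [0.6, -0.068, 0.34, 0, 0], [0.6, -0.068, 0.34, 0, 0], [0.6, -0.068, 0.34, 0, 0], [0.6, -0.068, 0.34, 0, 0], [0.6, -0.068, 0.34, 0, 0], [0.6, -0.068, 0.34, 0, 0], [0.6, -0.068, 0.34, 0, 0]])

```text
time_s: 9.57
tool_pos: [0.5434, 0.1169, 0.183]
tool_rot: [-0.128, 0.992, -0.0, -0.001]
ft_force: [0.6, 0.6, 0.2]
width: 0.0514
grip_force: 0.0
```

Emit:
play_rows(deltas=[[0.6, -0.068, 0.34, 0, 0], [0.6, -0.068, 0.34, 0, 0], [0.6, -0.068, 0.34, 0, 0], [0.6, -0.068, 0.34, 0, 0], [0.55, -0.068, 0.34, 0, 0], [0.5, -0.068, 0.34, 0, 0], [0.5, 0, 0, 0, -0.0386], [0.5, 0, 0, 0, -0.0386], [0.5, 0, 0, 0, -0.0386], [0.5, 0, 0, 0, -0.0386], [0.5, 0, 0, 0, -0.0386], [0.5, 0, 0, 0, -0.0386]])

```text
time_s: 10.57
tool_pos: [0.5314, 0.3227, 0.1826]
tool_rot: [-0.476, 0.88, -0.0, -0.002]
ft_force: [-1.1, -0.5, -0.1]
width: 0.0429
grip_force: 0.0
```

Emit:
play_rows(deltas=[[0.5, 0, 0, 0, -0.0386], [0.5, 0, 0, 0, -0.0386], [0.5, 0, 0, 0, -0.0386], [0.5, 0, 0, 0, -0.0386], [0.5, 0, 0, 0, 0], [0.5, 0, 0, 0, 0]])

```text
time_s: 11.07
tool_pos: [0.5317, 0.3228, 0.1831]
tool_rot: [-0.669, 0.743, 0.0, -0.001]
ft_force: [-0.0, 0.3, 0.9]
width: 0.0428
grip_force: 0.0
```

```bash
python3 -c "
from seg import *
plan(.5345,.3225,.084,174.4)"
```

```text
t 11.0667 pos [0.5317 0.3228 0.1831] yaz 174.05 tilt [-0.002 -0.002 -1.   ] w 0.0428 F [-0.   0.3  0.9] q [ 0.81  0.42 -0.07 -0.   -1.09 -0.91]
turn -0.0019 shift after turn [-0.002 -0.03   0.991] without [-0.002 -0.03   0.991]
```

Emit:
play_rows(deltas=[[0.5, 0, -0.03, 0, -0.002], [0.5, 0, 0, 0.2, 0], [0.5, 0, 0, 0.25, 0], [0.5, 0, 0, 0.2, 0], [0.5, 0, 0, 0.15, 0], [0.5, 0, 0, 0.1, 0], [0.5, 0, 0, 0.05, 0], [0.5, 0, 0, 0.04, 0], [0.5, 0, 0, 0, 0], [0.5, 0, 0, 0, 0]])

```text
time_s: 11.9
tool_pos: [0.5357, 0.3233, 0.086]
tool_rot: [-0.673, 0.74, -0.0, 0.001]
ft_force: [-0.4, -0.2, 0.9]
width: 0.0428
grip_force: 0.0
```

```bash
python3 -c "
from seg import *
plan(.5345,.3225,.084,174.4)
s=snapshot('side');save(s,'side2.png',(180,250,380,400),3)"
```

```text
t 11.9 pos [0.5357 0.3233 0.086 ] yaz 174.59 tilt [ 0.001  0.001 -1.   ] w 0.0428 F [-0.4 -0.2  0.9] q [ 0.8   0.52 -0.17  0.   -0.88 -0.9 ]
turn 0.0010 shift after turn [0.009 0.011 0.02 ] without [0.009 0.011 0.02 ]
```

View pics/side2.png

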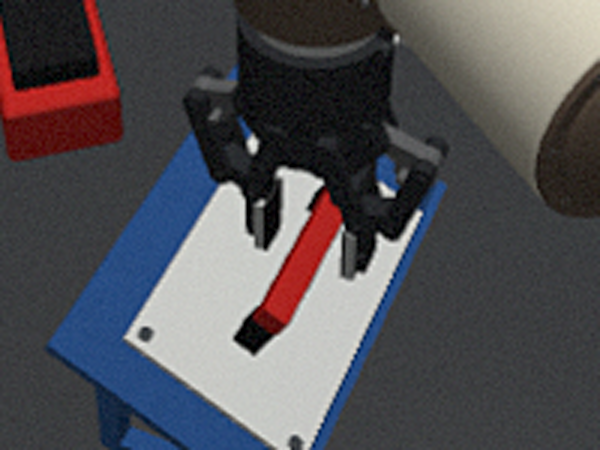

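The crop shows the fingers at (262,225) and (350,255) straddling the red bar, clear of the plate. I'm closing on it while rising slightly, so it has room to level.

Emit:
play_rows(deltas=[[0.3, 0, 0, 0, 0], [0.2, 0, 0, 0, 0], [0.1, 0, 0, 0, 0], [0, 0, 0, 0, 0], [0, 0, 0, 0, 0], [0, 0, 0, 0, 0]])

```text
time_s: 12.45
tool_pos: [0.5345, 0.3233, 0.0865]
tool_rot: [-0.673, 0.74, 0.0, 0.0]
ft_force: [-5.0, 1.3, 5.3]
width: 0.0182
grip_force: 58.5
```

Emit:
play_rows(deltas=[[0, 0, 0, -0.03, 0], [0, 0, 0, -0.03, 0], [0, 0, 0, -0.04, 0], [0, 0, 0, -0.05, 0], [0, 0, 0, -0.05, 0], [0, 0, 0, -0.05, 0], [0, 0, 0, 0, 0], [0, 0, 0, 0, 0]])

```text
time_s: 13.12
tool_pos: [0.5354, 0.3231, 0.1108]
tool_rot: [-0.673, 0.74, 0.0, 0.001]
ft_force: [-0.3, 1.1, -3.7]
width: 0.0178
grip_force: 58.6
```

Emit:
play_rows(deltas=[[0, 0, 0, -0.1, 0], [0, 0, 0, -0.2, 0], [0, 0, 0, -0.25, 0], [0, 0, 0, -0.2, 0], [0, 0, 0, -0.1, 0], [0, 0, 0, 0, 0], [0, 0, 0, 0, 0], [0, 0, 0, 0, 0]])

```text
time_s: 13.78
tool_pos: [0.5342, 0.3223, 0.1936]
tool_rot: [-0.673, 0.74, 0.0, -0.002]
ft_force: [0.8, 0.7, -4.2]
width: 0.0177
grip_force: 59.0
```

```bash
cat > cov.py <<'E'
from seg import *
def cover(n,zlo=.1,save_as=None,crop=None):
    s=snapshot(n);P=cloud(s);m=masks(s)
    st=read_state();tp=st["tool_pos"]
    p=s["pixels"].astype(int); grey=(p.max(-1)-p.min(-1)<25)&(p.min(-1)>120)
    d=P-tp
    k=grey&(np.linalg.norm(d[...,:2],axis=-1)<.13)&(d[...,2]>-.07)&(d[...,2]<.02)
    Q=P[k];
    for _ in range(6):
        c=Q.mean(0);nn=np.linalg.svd(Q-c,full_matrices=False)[2][2];nn*=np.sign(nn[2])
        e=abs((Q-c)@nn);Q=Q[e<max(.004,2*e.std())]
    r=rect(Q,n+" plate")
    M=R.from_quat(st["tool_rot"]).as_matrix()
    print(" n in tool axes",(M.T@nn).round(3),"tilt %.1f"%np.degrees(np.arccos(nn[2])),"c-tool",((Q.mean(0)-tp)*1000).round(1))
    if save_as: save(s,save_as,crop,3)
    return s,P
E
python3 -c "
from cov import *
plan(.5345,.3225,.15,174.4)
cover('top')
cover('side',save_as='side3.png',crop=(180,200,380,380))"
```

```text
t 13.7833 pos [0.5342 0.3223 0.1936] yaz 174.57 tilt [-0.003 -0.002 -1.   ] w 0.0177 F [ 0.8  0.7 -4.2] q [ 0.8   0.41 -0.05 -0.   -1.12 -0.9 ]
turn 0.0010 shift after turn [-0.003 -0.004  0.436] without [-0.003 -0.004  0.436]
top plate 1450 c [549.4 319. ] L180.3 W99.0 long-axis yaw 84.8 z pct [149.2 175.2 198.5]
 n in tool axes [-0.002  0.447 -0.895] tilt 26.4 c-tool [  9.8 -39.4 -20.2]
side plate 4708 c [547.9 321.5] L181.8 W99.0 long-axis yaw 84.5 z pct [148.4 169.2 195.8]
 n in tool axes [-0.     0.451 -0.893] tilt 26.6 c-tool [ 12.9  26.8 -22.4]
```

View pics/side3.png

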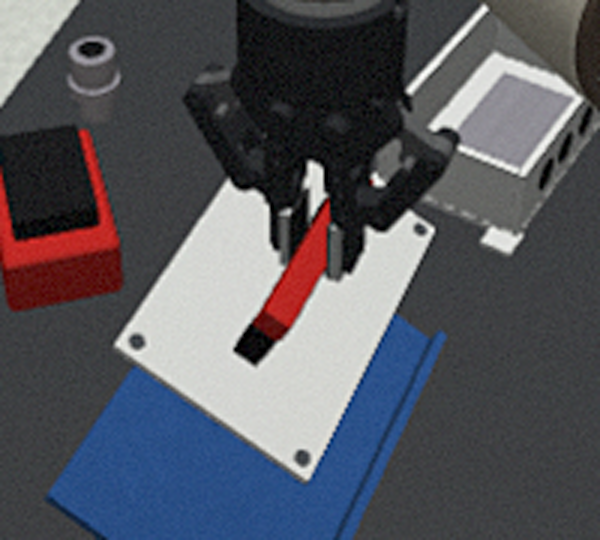

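The handle is pinched on its edges, so the cover hangs at about 26.5°, low side towards the robot. I'll use the enclosure to level it: rest the low plate edge on the near rim, then swing the cover down about that edge.

```bash
python3 -c "
from seg import *
plan(.4735,-.0174,.15,165.85)"
```

```text
t 13.8833 pos [0.5344 0.3223 0.1934] yaz 174.58 tilt [-0.003 -0.002 -1.   ] w 0.0177 F [ 0.7 -0.1 -4.7] q [ 0.8   0.41 -0.05 -0.   -1.12 -0.9 ]
turn 0.0485 shift after turn [ 3.442 -0.241  0.443] without [3.438 0.285 0.443]
```

Emit:
play_rows(deltas=[[0, 0.15, 0.012, 0, 0], [0, 0.3, 0.025, 0, 0], [0, 0.33, 0.027, 0, 0], [0, 0.33, 0.027, 0, 0], [0, 0.33, 0.027, 0, 0], [0, 0.33, 0.027, 0, 0], [0, 0.33, 0.027, 0, 0], [0, 0.33, 0.027, 0, 0], [0, 0.33, 0.027, 0, 0], [0, 0.3, 0.025, 0, 0], [0, 0.24, 0.022, 0, 0], [0, 0.138, 0.012, 0, 0]])

```text
time_s: 14.88
tool_pos: [0.4728, -0.019, 0.1945]
tool_rot: [-0.672, 0.74, 0.001, -0.001]
ft_force: [1.8, -0.4, -4.2]
width: 0.0178
grip_force: 59.0
```

Emit:
play_rows(deltas=[[0, 0, 0, 0, 0.016], [0, 0, 0, 0, 0.016], [0, 0, 0, 0, 0.0165], [0, 0, 0, 0.15, 0], [0, 0, 0, 0.2, 0], [0, 0, 0, 0.09, 0], [0, 0, 0, 0, 0], [0, 0, 0, 0, 0], [0, 0, 0, 0, 0]])

```text
time_s: 15.63
tool_pos: [0.4752, -0.0165, 0.152]
tool_rot: [-0.615, 0.789, -0.0, 0.0]
ft_force: [-0.5, 0.2, -3.1]
width: 0.0178
grip_force: 59.2
```

```bash
python3 -c "
from cov import *
plan(.4735,-.0174,.119,165.85)
s,P=cover('top')
k=masks(s)['red']&(np.linalg.norm(P[...,:2]-read_state()['tool_pos'][:2],axis=-1)<.09)&(P[...,2]>.1);rect(P[k],'handle')
s,P=cover('side',save_as='side4.png',crop=(270,130,470,300))
k=masks(s)['red']&(np.linalg.norm(P[...,:2]-read_state()['tool_pos'][:2],axis=-1)<.09)&(P[...,2]>.1);rect(P[k],'handle')
"
```

```text
t 15.6333 pos [ 0.4752 -0.0165  0.152 ] yaz 165.90 tilt [ 0.001 -0.    -1.   ] w 0.0178 F [-0.5  0.2 -3.1] q [ 0.31  0.21 -0.46  0.   -0.89 -0.55]
turn 0.0003 shift after turn [0.013 0.015 0.33 ] without [0.012 0.015 0.33 ]
top plate 746 c [489.5 -20.3] L179.9 W99.3 long-axis yaw 75.9 z pct [106.7 127.4 157.6]
 n in tool axes [-0.005  0.453 -0.891] tilt 27.0 c-tool [ -5.2 -58.8 -22.2]
handle 25 c [452.9 -58.8] L39.6 W9.2 long-axis yaw -36.0 z pct [163.9 168.6 292.6]
side plate 2365 c [487.7 -18.5] L183.0 W99.7 long-axis yaw 75.8 z pct [106.6 125.8 154.8]
 n in tool axes [-0.001  0.45  -0.893] tilt 26.9 c-tool [ 14.1  17.4 -23. ]
handle 148 c [478.   -1.4] L79.9 W20.5 long-axis yaw 88.9 z pct [160.5 167.2 170.6]
```

View pics/side4.png

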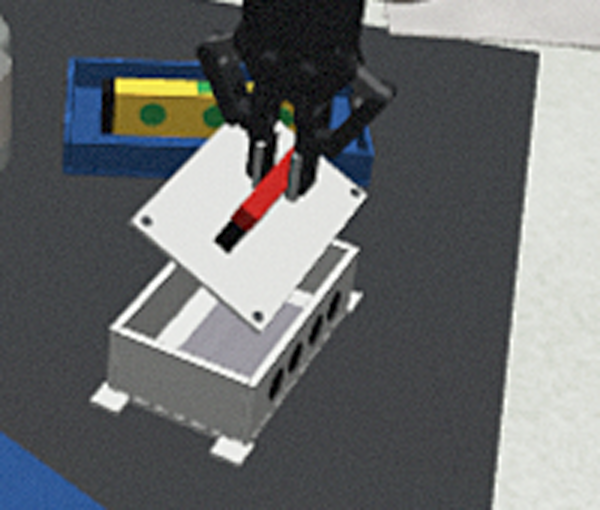

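The crop shows the cover tilted above the enclosure, with its low edge corner at (258,325) over the near rim. Its yaw agrees to 0.1°, and the low edge should meet the rim after about 42 mm of descent.

Emit:
play_rows(deltas=[[0, 0.016, 0, 0.05, 0], [0, 0, 0, 0.1, 0], [0, 0, 0, 0.1, 0], [0, 0, 0, 0.07, 0], [0, 0, 0, 0.04, 0], [0, 0, 0, 0.02, 0], [0, 0, 0, 0, 0], [0, 0, 0, 0, 0]])

```text
time_s: 16.4
tool_pos: [0.4744, -0.0181, 0.1136]
tool_rot: [-0.615, 0.789, -0.0, 0.0]
ft_force: [0.2, 0.3, -3.3]
width: 0.0177
grip_force: 59.1
```

Emit:
play_rows(deltas=[[0, 0, 0, 0.01, 0], [0, 0, 0, 0.01, 0], [0, 0, 0, 0.01, 0], [0, 0, 0, 0.01, 0], [0, 0, 0, 0.0, 0]])

```text
time_s: 16.82
tool_pos: [0.474, -0.0182, 0.1092]
tool_rot: [-0.615, 0.789, 0.0, -0.0]
ft_force: [-0.6, -0.3, -4.9]
width: 0.0179
grip_force: 59.1
```

Emit:
play_rows(deltas=[[0, 0, 0, 0.01, 0], [0, 0, 0, 0.01, 0], [0, 0, 0, 0.01, 0], [0, 0, 0, 0, 0]])

```text
time_s: 17.15
tool_pos: [0.4753, -0.0184, 0.1076]
tool_rot: [-0.615, 0.788, -0.001, 0.001]
ft_force: [0.8, -2.1, 5.9]
width: 0.0178
grip_force: 58.6
```

Emit:
play_rows(deltas=[[0, 0, -0.025, 0.015, 0], [0, 0, -0.024, 0.015, 0], [0, 0, -0.024, 0.017, 0], [0, 0, -0.023, 0.017, 0], [0, 0, 0, 0, 0]])

```text
time_s: 17.57
tool_pos: [0.4831, -0.0206, 0.0989]
tool_rot: [-0.614, 0.789, 0.001, -0.001]
ft_force: [0.1, -0.1, -3.1]
width: 0.0164
grip_force: 58.5
```

```bash
python3 -c "
from cov import *
plan(.4735,-.0174,.119,165.85)
cover('side')"
```

```text
t 17.5667 pos [ 0.4831 -0.0206  0.0989] yaz 165.83 tilt [-0.002  0.    -1.   ] w 0.0164 F [ 0.1 -0.1 -3.1] q [ 0.29  0.3  -0.51 -0.   -0.77 -0.54]
turn -0.0001 shift after turn [-0.007  0.102 -0.201] without [-0.007  0.102 -0.201]
side plate 2267 c [489.  -20.7] L183.8 W106.7 long-axis yaw 75.6 z pct [62.6 73.8 91.1]
 n in tool axes [ 0.001  0.261 -0.965] tilt 15.0 c-tool [  6.6  17.7 -23. ]
```

The cover has turned to 15° about the rim edge, and the wrist reads only its weight. I'm continuing the arc.

Emit:
play_rows(deltas=[[0, 0, -0.02, 0.02, 0], [0, 0, -0.02, 0.02, 0], [0, 0, -0.02, 0.021, 0], [0, 0, -0.02, 0.022, 0], [0, 0, 0, 0, 0]])

```text
time_s: 18.03
tool_pos: [0.4914, -0.0226, 0.091]
tool_rot: [-0.615, 0.789, 0.0, -0.0]
ft_force: [-0.5, 0.3, -3.4]
width: 0.0148
grip_force: 58.9
```

```bash
python3 -c "
from cov import *
plan(.4735,-.0174,.119,165.85)
cover('side');cover('top')"
```

```text
t 18.0333 pos [ 0.4914 -0.0226  0.091 ] yaz 165.85 tilt [-0. -0. -1.] w 0.0148 F [-0.5  0.3 -3.4] q [ 0.28  0.32 -0.5   0.   -0.75 -0.53]
turn 0.0000 shift after turn [-0.007  0.186 -0.28 ] without [-0.007  0.186 -0.28 ]
side plate 2150 c [492.  -20.9] L184.7 W111.1 long-axis yaw 75.8 z pct [61.5 65.5 70.6]
 n in tool axes [ 0.     0.061 -0.998] tilt 3.5 c-tool [ -1.9  19.  -25.4]
top plate 846 c [489.4 -35.7] L153.6 W109.8 long-axis yaw 76.0 z pct [62.6 67.5 73.4]
 n in tool axes [ 0.001  0.057 -0.998] tilt 3.3 c-tool [-24.4 -44.4 -23.9]
```

Emit:
play_rows(deltas=[[0, 0, -0.01, 0.01, 0], [0, 0, -0.01, 0.01, 0], [0, 0, 0, 0.01, 0], [0, 0, 0, 0.01, 0], [0, 0, 0, 0, 0]])

```text
time_s: 18.55
tool_pos: [0.4938, -0.0231, 0.0886]
tool_rot: [-0.615, 0.789, -0.001, 0.0]
ft_force: [-0.6, -0.8, 4.9]
width: 0.0143
grip_force: 59.9
```

```bash
python3 -c "
from cov import *
plan(.4735,-.0174,.119,165.85)
cover('side',save_as='side5.png',crop=(270,130,470,300));cover('top')"
```

```text
t 18.55 pos [ 0.4938 -0.0231  0.0886] yaz 165.90 tilt [ 0.001 -0.    -1.   ] w 0.0143 F [-0.6 -0.8  4.9] q [ 0.28  0.33 -0.5   0.   -0.75 -0.53]
turn 0.0003 shift after turn [-0.006  0.21  -0.304] without [-0.006  0.21  -0.304]
side plate 2132 c [492.4 -21.4] L184.5 W111.5 long-axis yaw 76.0 z pct [60.5 63.5 66.6]
 n in tool axes [ 0.001  0.014 -1.   ] tilt 0.9 c-tool [ -3.7  19.9 -25.1]
top plate 879 c [490.7 -35.7] L154.3 W110.0 long-axis yaw 75.8 z pct [61.6 65.2 69. ]
 n in tool axes [ 0.002  0.013 -1.   ] tilt 0.9 c-tool [-26.2 -41.7 -23.3]
```

View pics/side5.png

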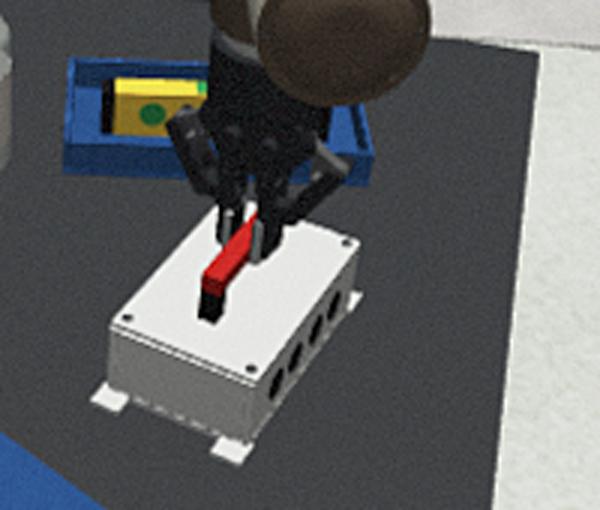

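The crop shows the cover closed on the enclosure, with the near corner at (255,378) flush. About 0.9° of tilt remains, so I'm pressing gently.

Emit:
play_rows(deltas=[[0, 0, 0, 0.01, 0], [0, 0, 0, 0.01, 0], [0, 0, 0, 0.01, 0], [0, 0, 0, 0.01, 0], [0, 0, 0, 0, 0]])

```text
time_s: 19.07
tool_pos: [0.4945, -0.0232, 0.0874]
tool_rot: [-0.616, 0.788, -0.002, 0.001]
ft_force: [-6.8, -1.6, 22.1]
width: 0.0146
grip_force: 63.1
```

```bash
python3 -c "
from cov import *
cover('side');cover('top')"
```

```text
side plate 2095 c [492.8 -21.2] L183.0 W111.6 long-axis yaw 76.1 z pct [60.  62.8 65.4]
 n in tool axes [ 0.001 -0.004 -1.   ] tilt 0.1 c-tool [ -4.4  19.8 -24.6]
top plate 851 c [490.5 -36.9] L152.1 W110.3 long-axis yaw 75.9 z pct [60.9 64.6 68.2]
 n in tool axes [-0.005 -0.013 -1.   ] tilt 0.6 c-tool [-27.  -41.5 -22.8]
```

Level and in firm contact. I'm easing the press off, then releasing and rising.

Emit:
play_rows(deltas=[[0, 0, 0, -0.02, 0], [0, 0, 0, 0, 0], [0.25, 0, 0, 0, 0], [0.35, 0, 0, 0, 0], [0.45, 0, 0, 0, 0], [0.5, 0, 0, 0, 0], [0.5, 0, 0, -0.05, 0], [0.5, 0, 0, -0.15, 0], [0.5, 0, 0, -0.3, 0], [0.5, 0, 0, -0.35, 0], [0.5, 0, 0, -0.35, 0], [0.5, 0, 0, -0.3, 0]])

```text
time_s: 20.17
tool_pos: [0.4933, -0.023, 0.2383]
tool_rot: [-0.615, 0.789, -0.001, 0.001]
ft_force: [0.3, 1.0, 0.4]
width: 0.043
grip_force: 0.0
```

Emit:
play_rows(deltas=[[0.5, 0, 0.35, 0, 0], [0.5, 0, 0.35, 0, 0], [0.5, 0.3, 0.2, 0, 0], [0.5, 0.35, 0, 0, 0], [0.5, 0.35, 0, 0, 0], [0.5, 0.35, 0, 0, 0], [0.5, 0.35, 0, 0, 0], [0.5, 0.35, 0, 0, 0], [0.5, 0.3, 0, 0, 0], [0.5, 0, 0, 0, 0], [0.5, 0, 0, 0, 0]])

```text
time_s: 21.08
tool_pos: [0.3477, -0.23, 0.2355]
tool_rot: [-0.613, 0.79, 0.0, -0.0]
ft_force: [-0.0, -1.0, 0.0]
width: 0.0431
grip_force: 0.0
```

```bash
python3 -c "
from seg import *
plan(.4,-.2,.2,165)
for n in('top','side'):
    s=snapshot(n);P=cloud(s);m=masks(s);x,y,z=P[...,0],P[...,1],P[...,2]
    b=(x>.38)&(x<.62)&(abs(y+.02)<.13)
    Q=P[b&(z>.056)&(z<.076)&m['white']];rect(Q,n+' plate')
    c=Q.mean(0);nn=np.linalg.svd(Q-c,full_matrices=False)[2][2];nn*=np.sign(nn[2]);print('n',nn.round(4))
    rect(P[b&(z>.095)&m['red']],n+' handle'); rect(P[m['yellow']&(x<.8)&(y<-.15)&(y>-.45)&(x>.4)&(z<.06)],'level')
    save(s,n+'6.png',sc=1.4) if n=='side' else 0
"
```

```text
t 21.0833 pos [ 0.3477 -0.23    0.2355] yaz 165.65 tilt [-0.  0. -1.] w 0.0431 F [-0. -1.  0.] q [-0.19  0.02 -0.46 -0.   -1.1  -0.06]
turn 0.0036 shift after turn [-0.425 -0.427  0.355] without [-0.42  -0.432  0.355]
top plate 2092 c [494.1 -23. ] L179.8 W111.0 long-axis yaw 75.7 z pct [59.3 64.7 69.7]
n [-5.e-04 -5.e-04  1.e+00]
top handle 148 c [493.6 -23.2] L103.0 W14.4 long-axis yaw 75.5 z pct [ 99.4 104.9 110.2]
level 489 c [ 570.1 -307.1] L174.6 W36.8 long-axis yaw 14.6 z pct [ 8.4 49.8 55.6]
side plate 2226 c [492.2 -22.8] L186.4 W110.6 long-axis yaw 76.3 z pct [59.7 62.8 65.4]
n [ 2.e-04 -6.e-04  1.e+00]
side handle 222 c [492.5 -20.6] L110.8 W15.5 long-axis yaw 76.3 z pct [100.4 102.7 105. ]
level 313 c [ 572.1 -327.1] L182.9 W86.1 long-axis yaw 15.9 z pct [13.6 47.2 50.4]
```

View pics/side6.png

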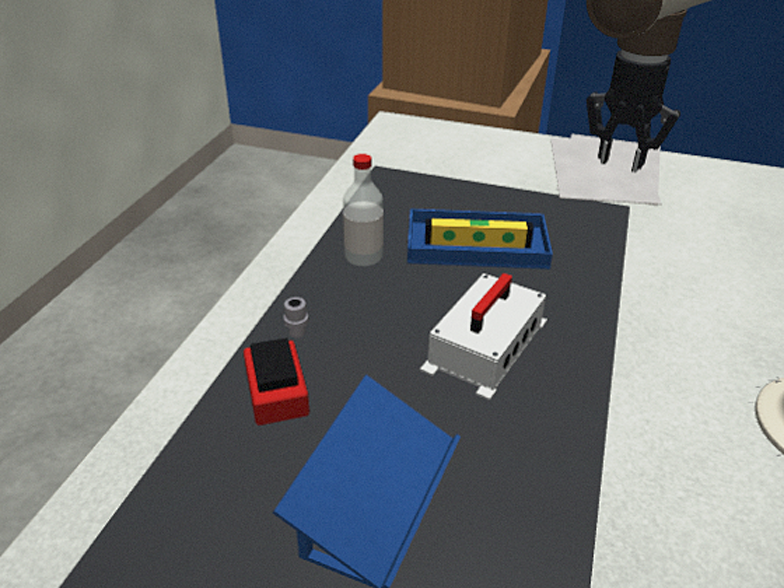

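The picture shows the cover flush and level on the enclosure at (487,320), with the plate top at 65 mm and tilt under 0.1°. The level is in the tray at (480,233), the bystanders haven't moved and the gripper is clear.

```bash
python3 -c "
from bench import finish_job
print(finish_job())"
```

```text
the job is handed in; nothing more can be done
None
```

The job is handed in at about 21 s: the spirit level is in the blue tray, and the cover is on the enclosure, flush and level to within 0.1°, with the bottle, battery pack and cable gland left where they were.

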